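# Uncover the watch movement and hold the magnifier over its balance wheel

### The job

Get the watch movement ready to be looked at: take the glass dust cover off it and stand the cover upright, wholly on the round blue pad, setting it down without dropping it. Then pick up the hand magnifier by its handle, carry it over the tools, and finish while still holding it in the air over the movement: level, steady, the lens centred above the brass balance wheel, the underside of its rim about 25 mm above the wheel, touching nothing but the gripper. Do not let the magnifier touch the movement, and leave the movement and all the other things on the bench where they are.

Things in the scene. Friction and masses are not known exactly. Their poses are not given: they have to be found in the camera images.
- cover: Clear glass dust cover, a bell standing mouth-down round the movement, concentric with it: outside diameter 90 mm at the mouth, 68 mm at its flat top, 56 mm high, wall 3 mm; 160 g. A black knob stands on top (80 mm high in all). Too wide to grip by its sides: take it by the knob. Origin: centre of the mouth (underside); z up
- cover_knob (a point): Middle of the cover's black knob: an upright cylinder, diameter 20 mm, 24 mm tall, on the cover's axis, from 56 to 80 mm above the mouth; this point is 68 mm above the mouth
- pad: Round blue flat pad fixed to the bench, diameter 130 mm, 4 mm thick, on the robot's left or right; the magnifier lies on the other side. Origin: centre of its underside, at bench level; its top is 4 mm higher
- movement: Watch movement (steel disc, diameter 38 mm, with bridges and wheels) clamped in a small aluminium two-jaw holder 68 x 40 mm; highest point 20 mm above the bench; 250 g, stands loose on the bench under the cover, at any yaw. Origin: centre of the underside, under the centre of the disc; z up; the holder's long side is along its x
- balance (a point): Top of the brass balance wheel (a spoked brass ring, diameter 17 mm, on a black ground, with a steel bar and a red jewel), at its centre: 10 mm from the movement's centre towards the movement's -y, 20 mm above the bench
- magnifier: Hand magnifier lying flat on the robot's left or right: round dark steel rim (diameter 54 mm, 18 mm deep), clear lens, short neck, straight black handle; 155 mm long, about 90 g, balances about 45 mm from the lens axis. Origin: centre of the rim's underside, on the lens axis; z is the lens axis (up), the handle points along -x (at the start towards world -x within 0.4 rad)
- lens (a point): Centre of the underside of the magnifier's rim, on the lens axis (the same point as the magnifier's origin)
- magnifier_handle (a point): Middle of the magnifier's handle: 82 mm from the lens axis, 9 mm above the underside. The handle is 92 mm long (from 36 to 128 mm from the lens axis), 16 mm wide, 18 mm thick, with flat upright sides; best gripped near the neck, firmly, as the rim end is heavy
- rack: Wooden block 160 x 40 x 34 mm with a row of seven small screwdrivers standing in it, coloured caps, 94 mm high in all; loose, between the movement and one side, long side along its x. Origin: centre of the underside
- stakes: Dark wooden block 160 x 40 x 26 mm with two rows of thin steel and brass staking punches standing in it, 72 mm high in all; loose, between the movement and the other side, long side along its x. Origin: centre of the underside
- jar: White round jar, diameter 64 mm, 48 mm high, beyond the movement. Origin: centre of the underside
- eyeglass: Black watchmaker's eyeglass standing on its small end, diameter 37 mm at the top, 32 mm high, beyond the movement. Origin: centre of the underside
- oilpots: Dark stand 42 x 110 x 16 mm with four coloured oil-pot lids in a row, 28 mm high in all, beyond the movement, its long side along its y. Origin: centre of the underside
- rivet_plate: Flat steel riveting plate 80 x 100 x 8 mm with rows of holes, near the robot. Origin: centre of the underside
- hammer: Small hammer with a wooden handle, 190 mm long, lying near the robot across the bench. Its x runs along the handle towards the head
Mind the look-alikes: they are no part of the job. Of the things that look like the cover, the smaller one is meant.

How it is judged:
By the outcome, as a careful person would: the job done as asked, in the order asked, and still so for the second after the job is handed in, while the arm keeps its last pose, push and grip.
It also fails if it takes over 67 s, if anything falls off the work surface, if the arm or the gripper's body presses on something with over 40 N, if the wrist force passes 120 N, or if a joint passes its speed limit or range.

### The arm

A 6-joint arm with a two-finger parallel gripper is mounted at the origin on the work surface. World frame = base frame: x ahead of the robot, y to its left, z up, the work surface at z = 0. Lengths are in m, angles in degrees, forces in N, time in s.
With the tool pointing down it reaches from about 0.35 to 0.725 m from the base axis. Payload 6 kg.
Tool frame: the origin (TCP) lies at the very end of the fingers, on their centre line; the grasp point (between the pads) lies 19 mm behind it; z points along the fingers, y is the line along which they close (so a half turn about z gives the same grasp; the last joint's range is limited). The gripper opens to 85 mm and grips with 20 to 120 N. Pads are 22 mm wide; open, the fingers measure 114 mm over their backs; the gripper's body (76 mm by 85 mm) begins 54 mm behind the grasp point. The pads swing forward as they close: fully open they stand 13 mm farther back than shut.
Start: joints at [-47.745, 2.303, 4.859, 0, -92.561, -19.12], TCP at [0.236, -0.552, 0.231] pointing down, gripper open.
Joint ranges: [-146.85, 146.85], [-73.84, 115.35], [-62.03, 85.46], [-188.31, 113.3], [-161.28, -10.13], [-171.36, 171.36]. Speed limits (degrees/s): [147.25, 147.25, 172.46, 180, 180, 180].

### API

Orientations are given as a 3x3 rotation matrix whose columns are the frame's x, y, z axes.
In Python, from plant import arm, viewer gives the robot as it stands.
- The arm moves only by the tool move_arm, never from a script. Its argument "deltas" is a list of rows, each a list of 3 entries, a list of its own where there are three numbers: the shift along the tool's x, y, z in mm, then the turn, a rotation vector about the tool's x, y, z in rad, then the finger opening in mm, from 0 to 85.4. In form: [[[tx, ty, tz], [ax, ay, az], gripper], ...]. A call has 1 to 20 rows; each row shifts and turns the commanded pose from where the row before left it, along the tool's axes as they then stand; what a row does not reach is not made up. A row lasts 1/10 s, in which the tool goes at most 50 mm and 8.59 degrees, less where a joint would pass 70% of its speed; a pose out of reach is approached as far as the arm can. A call with a gripper value outside its range is refused whole. The fingers move at their own pace and stop on an object; "squeeze" is the grip in N (left out, the last holds). Time passes only in rows, so rows that do not move let the fingers close. It gives the time, the measured TCP pose, the force, the opening and the grip force at its end, in the units of the state.
- arm.get_state(): the state, without advancing time (a new reading comes with each control period).
- viewer.camera(name): name is "scene" or "top" or "wrist"; returns a dict with "frame" (400x640x3 uint8, red, green, blue), "vfov" (degrees; the focal length in pixels is half the picture's height over the tangent of half this angle, whatever the lens; pixels are square), "cx", "cy" (the principal point, pixels), "D" ([k1, k2, p1, p2, k3] as OpenCV has them; the pictures are not rectified), "cam_to_world" (4x4, takes a point from camera to world coordinates). Camera axes: x right, y down, z forward; pixel columns grow to the right and rows downward; lengths in m; the calibration is good to about 2 mm. A picture is of the moment at which its call begins. There is no depth.
- arm.hand_in(): hands the job in; it is judged then, once.
The state is a dict: "time": time; "qpos": joint angles; "joint_vel": joint speeds; "joint_torque": joint torques, N m; "position": TCP position; "tool_rot": TCP orientation; "wrist_force": force on the tool from outside, world axes, zero at the start; "torque": the same for the moment, N m; "opening": opening from 0.0 (shut) to 1.0 (fully open); "gripper_force": force on a finger pad.
Only numpy, scipy, OpenCV 4.12 (cv2) and the standard library are available. Lean on these libraries where they do the work, as an engineer would, in place of code of your own. Each camera call takes 0.05 s, during which the arm holds its last target. There are 200 camera calls.

## Working session

There is one attempt and no reset: what is moved stays moved. The work goes in short steps, Python scripts to look and compute and a tool call to move; the robot and the scene stay as the last step left them, time stands still between calls to the robot, and variables do not carry over. Pictures are saved under pics/ and viewed, at most 10 in all, crops included, and the job is handed in when it is done.

Besides the shell and the picture viewer there is one more tool, called after "Call:" as name([rows], argument=value, ...), one row to a line, values as JSON. move_arm: Moves the arm, as the interface text tells. Its arguments: {"type":"object","properties":{"deltas":{"type":"array","items":{"type":"array"}},"squeeze":{"type":"number"}},"required":["deltas"]}

```bash
mkdir -p pics; ls; cat > h.py <<'E'
import numpy as np, cv2
from plant import arm, viewer
def snap(name,fn):
    c=viewer.camera(name); cv2.imwrite('pics/'+fn+'.png',cv2.cvtColor(c['frame'],cv2.COLOR_RGB2BGR))
    np.savez('pics/'+fn+'.npz',**c); return c
def K(c):
    f=c['frame'].shape[0]/2/np.tan(np.radians(c['vfov'])/2)
    return np.array([[f,0,c['cx']],[0,f,c['cy']],[0,0,1]],float)
def ray(c,uv,z):
    "pixels -> world points on plane z"
    p=cv2.undistortPoints(np.array(uv,float).reshape(-1,1,2),K(c),np.array(c['D'],float)).reshape(-1,2)
    T=np.array(c['cam_to_world']); d=np.c_[p,np.ones(len(p))]@T[:3,:3].T; o=T[:3,3]
    return o+d*((z-o[2])/d[:,2])[:,None]
def proj(c,P):
    Ti=np.linalg.inv(np.array(c['cam_to_world'])); P=np.array(P,float).reshape(-1,3)
    return cv2.projectPoints(P,cv2.Rodrigues(Ti[:3,:3])[0],Ti[:3,3],K(c),np.array(c['D'],float))[0].reshape(-1,2)
def load(fn): 
    d=np.load('pics/'+fn+'.npz'); return {k:(d[k] if d[k].ndim else d[k].item()) for k in d}
E
python3 - <<'E'
from h import *
for n in('top','scene'):
    c=snap(n,n+'0'); print(n,c['vfov'],c['cx'],c['cy'],c['D'],np.round(c['cam_to_world'],3))
s=arm.get_state(); print(s)
E
```

```text
pics
top 53.08673031792198 320.95194578419625 191.74638791697424 [-0.07785184  0.          0.          0.          0.        ] [[ 0.062 -0.975  0.215  0.337]
 [-0.998 -0.062  0.008  0.007]
 [ 0.005 -0.215 -0.977  1.087]
 [ 0.     0.     0.     1.   ]]
scene 44.71705995213033 313.6292715015831 198.55071721053332 [0.00657169 0.         0.         0.         0.        ] [[-0.314  0.786 -0.532  1.102]
 [ 0.95   0.256 -0.181  0.191]
 [-0.006 -0.562 -0.827  0.926]
 [ 0.     0.     0.     1.   ]]
{'time': 0.1, 'qpos': array([-4.77420446e+01,  2.33567860e+00,  4.80508351e+00, -2.22110891e-02,
       -9.25619358e+01, -1.91197639e+01]), 'joint_vel': array([-0.01598689, -0.03886455,  0.12881749,  0.09475408,  0.04863104,
       -0.05081432]), 'joint_torque': array([-4.92763313e-03, -3.69349051e+01,  3.48277974e+01,  6.95170596e+00,
       -4.60190713e-03,  2.30991520e-05]), 'position': array([ 0.23570545, -0.55142587,  0.23034971]), 'tool_rot': array([[-9.19553023e-01, -3.92965138e-01, -7.99391050e-04],
       [-3.92965917e-01,  9.19551885e-01,  1.45570640e-03],
       [ 1.63039680e-04,  1.65273266e-03, -9.99998621e-01]]), 'wrist_force': array([-0.60429648, -0.14666298,  0.41226538]), 'torque': array([ 0.02920533,  0.01449255, -0.01122514]), 'gripper_force': 0.0, 'opening': 0.9985156574920705}
```

View pics/top0.png

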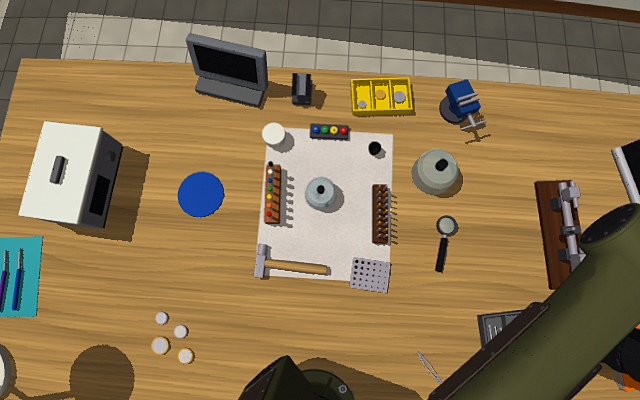

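View pics/scene0.png

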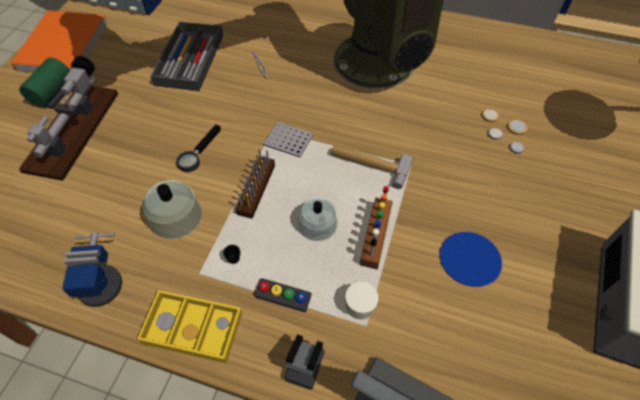

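Top view: the candidates for the cover are the small bell at (320,192), with its knob near (321,188), and the large bell at (437,172). I choose the small one, on the white mat. The pad is at (201,194). The magnifier has its rim at (446,226) and its handle end at (440,270). I'll check these in one close crop.

```bash
python3 - <<'E'
from h import *
c=load('top0'); s=load('scene0')
def crop(c,x,y,w,h,k): return cv2.resize(c['frame'][y:y+h,x:x+w,::-1],(w*k,h*k),interpolation=cv2.INTER_CUBIC)
A=crop(c,295,165,50,50,6); B=crop(c,425,205,35,75,8)[:,:280]
C=crop(s,290,190,50,50,6); 
L=np.vstack([A,C]); B=cv2.copyMakeBorder(B,0,0,0,0,0)
D=crop(s,170,115,55,60,4)
L2=cv2.resize(B,(280,600))
D=cv2.copyMakeBorder(D,0,600-D.shape[0],0,0,cv2.BORDER_CONSTANT)
cv2.imwrite('pics/crop1.png',np.hstack([L,L2,D]))
# pad by blue colour
f=c['frame'].astype(int); m=((f[...,2]>100)&(f[...,0]<60)&(f[...,1]<90)).astype(np.uint8); m[:, :170]=0; m[:,240:]=0
ys,xs=np.nonzero(m); print('pad',xs.mean(),ys.mean(),len(xs)); print(ray(c,[(xs.mean(),ys.mean()),(xs.min(),ys.mean()),(xs.max(),ys.mean())],.004))
f=s['frame'].astype(int); m=((f[...,2]>100)&(f[...,0]<60)&(f[...,1]<90)).astype(np.uint8); m[:, :430]=0; m[:,520:]=0;m[:220]=0;m[300:]=0
ys,xs=np.nonzero(m); print('pad',ray(s,[(xs.mean(),ys.mean())],.004))
E
```

```text
pad 200.11989956057752 194.04331450094162 1593
[[0.54764719 0.35164241 0.004     ]
 [0.54366007 0.41412518 0.004     ]
 [0.55155801 0.29030336 0.004     ]]
pad [[0.55181024 0.35229551 0.004     ]]
```

View pics/crop1.png

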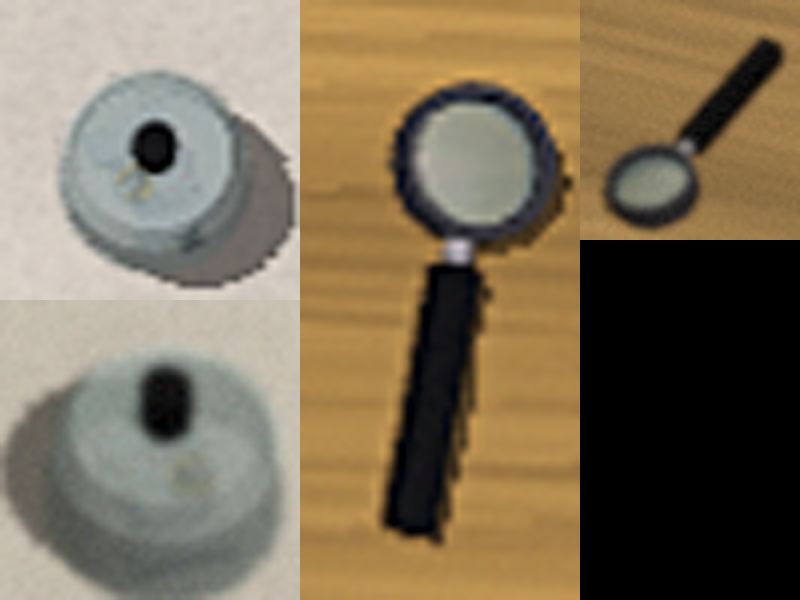

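The crop confirms the small cover: its knob is at about (320.6,189.3) in the top view and (317.5,207) in the scene view. The brass wheel shows through the glass at about (317,195) and (322,219). In the top view the magnifier's rim is at (447,225) and its handle end at (439,271).

```bash
python3 - <<'E'
from h import *
c=load('top0'); s=load('scene0')
def tri(a,b):
    best=min(((np.linalg.norm(ray(c,[a],z)[0,:2]-ray(s,[b],z)[0,:2]),z) for z in np.arange(0,.12,.001)))
    return best,ray(c,[a],best[1])[0],ray(s,[b],best[1])[0]
def dark(c,x0,y0,x1,y1,t=45):
    m=c['frame'][y0:y1,x0:x1].max(2)<t; ys,xs=np.nonzero(m); return (xs.mean()+x0,ys.mean()+y0),len(xs)
kc,n1=dark(c,312,180,330,198); ks,n2=dark(s,308,195,328,216); print(kc,n1,ks,n2)
print('knob',tri(kc,ks))
print('at .070',ray(c,[kc],.072),ray(s,[ks],.068))
print('bal',tri((317.2-.4,194.9-.4),(321.6,218.8)), ray(c,[(316.8,194.5)],.02),ray(s,[(321.6,218.8)],.02))
print('lens top',ray(c,[(446.7,224.7)],.018), ray(s,[(170+72/4-.4,115+186/4-.4)],.018))
print('hend',ray(c,[(438.7,270.7),(445,235.9),(444,239)],.018))
print('scene neck/handle end',ray(s,[(170+105/4,115+147/4),(170+190/4,115+47/4)],.018))
E
```

```text
(np.float64(320.35714285714283), np.float64(189.28571428571428)) 42 (np.float64(317.05882352941177), np.float64(206.9264705882353)) 68
knob ((np.float64(0.0005259524763490789), np.float64(0.068)), array([0.56786684, 0.01791533, 0.068     ]), array([0.56760315, 0.01746025, 0.068     ]))
at .070 [[0.56696055 0.01787283 0.072     ]] [[0.56760315 0.01746025 0.068     ]]
bal ((np.float64(0.0005947707229690814), np.float64(0.019)), array([0.56379834, 0.027206  , 0.019     ]), array([0.56360527, 0.02664344, 0.019     ])) [[0.56358597 0.02718716 0.02      ]] [[0.56419836 0.02682499 0.02      ]]
lens top [[ 0.50269156 -0.32969516  0.018     ]] [[ 0.50807556 -0.32679146  0.018     ]]
hend [[ 0.37838675 -0.30833152  0.018     ]
 [ 0.47194759 -0.32501134  0.018     ]
 [ 0.46341686 -0.32228564  0.018     ]]
scene neck/handle end [[ 0.47549454 -0.31992182  0.018     ]
 [ 0.38522481 -0.30505663  0.018     ]]
```

Call:
move_arm([
  [[-15, 11, 0], [0, 0, 0], 50],
  [[-33, 24.5, 0], [0, 0, 0], 50],
  [[-33, 24.5, 0], [0, 0, 0], 50],
  [[-33, 24.5, 0], [0, 0, 0], 50],
  [[-33, 24.5, 0], [0, 0, 0], 50],
  [[-33, 24.5, 0], [0, 0, 0], 50],
  [[-33, 24.5, 0], [0, 0, 0], 50],
  [[-33, 24.5, 0], [0, 0, 0], 50],
  [[-33, 24.5, 0], [0, 0, 0], 50],
  [[-33, 24.5, 0], [0, 0, 0], 50],
  [[-33, 24.5, 0], [0, 0, 0], 50],
  [[-33, 24.5, 0], [0, 0, 0], 50],
  [[-33, 24.5, 0], [0, 0, 0], 50],
  [[-33, 24.5, 0], [0, 0, 0], 50],
  [[-33, 24.5, 0], [0, 0, 0], 50],
  [[-33, 24.5, 0], [0, 0, 0], 50],
  [[-20, 15, 0], [0, 0, 0], 50],
])

```text
time: 1.8
position: [0.5691, 0.0208, 0.2302]
tool_rot: [[-0.919, -0.394, -0.002], [-0.394, 0.919, 0.0], [0.001, 0.001, -1.0]]
wrist_force: [-0.3, 0.3, 0.2]
opening: 0.58
gripper_force: 0.0
```

Call:
move_arm([
  [[0, 0, 0], [0, 0, 0.115], 50],
  [[0, 0, 0], [0, 0, 0.115], 50],
  [[0, 0, 0], [0, 0, 0.115], 50],
  [[0, 0, 0], [0, 0, 0.115], 50],
  [[0, 0, 0], [0, 0, 0.115], 50],
  [[0, 0, 0], [0, 0, 0], 50],
  [[0, 0, 0], [0, 0, 0], 50],
])

```text
time: 2.5
position: [0.5684, 0.0184, 0.2309]
tool_rot: [[-0.986, 0.167, -0.001], [0.167, 0.986, 0.0], [0.001, -0.0, -1.0]]
wrist_force: [0.0, 1.3, -0.2]
opening: 0.587
gripper_force: 0.0
```

```bash
cat >> h.py <<'E'
def go(target,yaw_y=None):
    "print tool-frame shift (mm) to world target and state"
    s=arm.get_state(); R=s['tool_rot']; p=s['position']
    print('t',s['time'],'p',np.round(p,4),'yang',round(np.degrees(np.arctan2(R[1,1],R[0,1])),2),'z',np.round(R[:,2],4),'F',np.round(s['wrist_force'],1),'grip',round(float(s['gripper_force']),1),'open',round(s['opening']*85.4,1))
    if target is not None: print('shift',np.round(R.T@(np.array(target)-p)*1000,1))
    if target is not None and yaw_y is not None: print('turn about z', -np.radians(yaw_y)+np.arctan2(R[1,1],R[0,1]))
E
python3 - <<'E'
from h import *
go([.5677,.0177,.12])
c=snap('wrist','w1'); print(proj(c,[[.5677,.0177,.08],[.5677,.0177,.056],[.564,.027,.02]]))
E
```

```text
t 2.5 p [0.5684 0.0184 0.2309] yang 80.37 z [-6.e-04  0.e+00 -1.e+00] F [ 0.   1.3 -0.2] grip 0.0 open 50.1
shift [  0.5  -0.8 110.9]
[[320.54692686 181.63499985]
 [320.68969265 176.19488238]
 [328.37282433 164.84910045]]
```

View pics/w1.png

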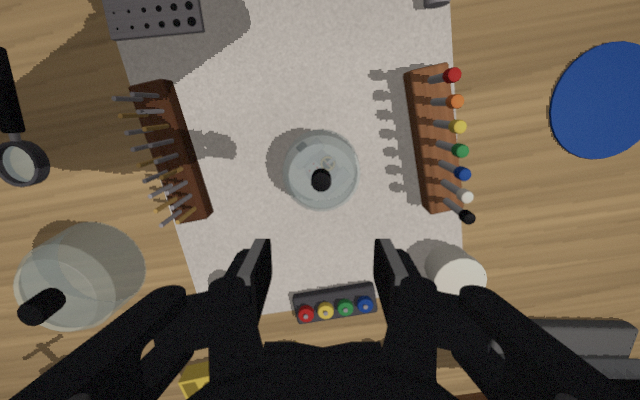

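The wrist view shows the knob top at (320,180), within 2 px of my prediction of (320.5,181.6). The wheel is at (327,162). The fingers have clear room on both sides, so I descend and grip.

Call:
move_arm([
  [[0.5, -0.8, 10], [0, 0, 0], 50],
  [[0, 0, 25], [0, 0, 0], 50],
  [[0, 0, 25], [0, 0, 0], 50],
  [[0, 0, 25], [0, 0, 0], 50],
  [[0, 0, 25], [0, 0, 0], 50],
  [[0, 0, 20], [0, 0, 0], 50],
  [[0, 0, 12], [0, 0, 0], 50],
  [[0, 0, 10], [0, 0, 0], 50],
  [[0, 0, 8], [0, 0, 0], 50],
  [[0, 0, 5], [0, 0, 0], 50],
  [[0, 0, 4], [0, 0, 0], 50],
  [[0, 0, 0], [0, 0, 0], 50],
  [[0, 0, 0], [0, 0, 0], 50],
])

```text
time: 3.85
position: [0.5682, 0.0177, 0.0628]
tool_rot: [[-0.985, 0.17, 0.001], [0.17, 0.985, 0.0], [-0.001, 0.0, -1.0]]
wrist_force: [1.1, -0.0, -0.6]
opening: 0.583
gripper_force: 0.0
```

Call:
move_arm([
  [[0, 0, 0], [0, 0, 0], 30],
  [[0, 0, 0], [0, 0, 0], 25],
  [[0, 0, 0], [0, 0, 0], 22],
  [[0, 0, 0], [0, 0, 0], 18],
  [[0, 0, 0], [0, 0, 0], 12],
  [[0, 0, 0], [0, 0, 0], 8],
  [[0, 0, 0], [0, 0, 0], 8],
  [[0, 0, 0], [0, 0, 0], 8],
  [[0, 0, 0], [0, 0, 0], 8],
  [[0, 0, 0], [0, 0, 0], 8],
], squeeze=45)

```text
time: 4.85
position: [0.568, 0.0175, 0.0626]
tool_rot: [[-0.985, 0.17, 0.0], [0.17, 0.985, -0.0], [-0.0, -0.0, -1.0]]
wrist_force: [-0.3, -2.5, 3.4]
opening: 0.216
gripper_force: 43.9
```

Call:
move_arm([
  [[0, 0, -2], [0, 0, 0], 8],
  [[0, 0, -4], [0, 0, 0], 8],
  [[0, 0, -6], [0, 0, 0], 8],
  [[0, 0, -8], [0, 0, 0], 8],
  [[0, 0, -12], [0, 0, 0], 8],
  [[0, 0, -15], [0, 0, 0], 8],
  [[0, 0, -15], [0, 0, 0], 8],
  [[0, 0, -15], [0, 0, 0], 8],
  [[0, 0, -15], [0, 0, 0], 8],
  [[0, 0, -15], [0, 0, 0], 8],
  [[0, 0, -12], [0, 0, 0], 8],
  [[0, 0, -8], [0, 0, 0], 8],
  [[0, 0, -4], [0, 0, 0], 8],
  [[0, 0, 0], [0, 0, 0], 8],
  [[0, 0, 0], [0, 0, 0], 8],
])

```text
time: 6.35
position: [0.5676, 0.0177, 0.1925]
tool_rot: [[-0.985, 0.17, -0.001], [0.17, 0.985, -0.0], [0.001, -0.0, -1.0]]
wrist_force: [0.5, 0.4, -2.9]
opening: 0.211
gripper_force: 44.0
```

```bash
python3 - <<'E'
from h import *
go([.550,.352,.19])
c=snap('scene','s2'); t=snap('top','t2')
def crop(c,x,y,w,h,k): return cv2.resize(c['frame'][y:y+h,x:x+w,::-1],(w*k,h*k),interpolation=cv2.INTER_CUBIC)
cv2.imwrite('pics/v2.png',crop(c,220,110,180,150,4))
E
```

```text
t 6.35 p [0.5676 0.0177 0.1925] yang 80.19 z [-0.0013 -0.     -1.    ] F [ 0.5  0.4 -2.9] grip 44.0 open 18.0
shift [ 74.3 326.4   2.5]
```

View pics/v2.png

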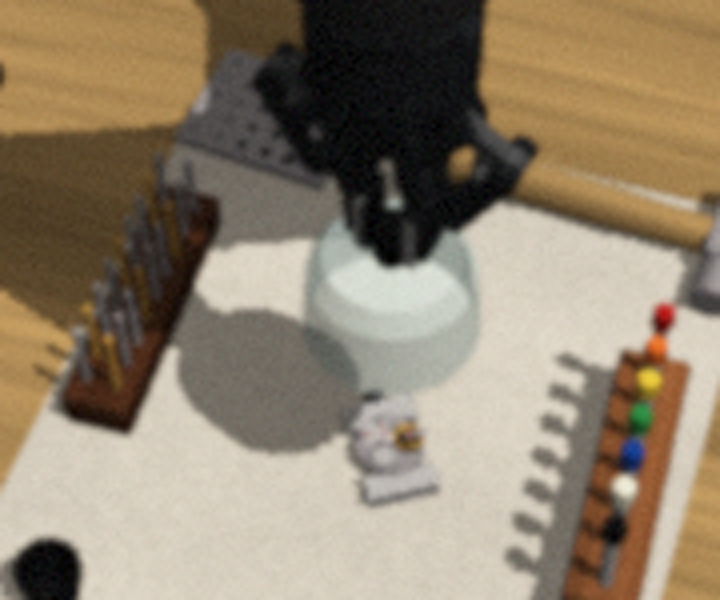

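The cover is off and hangs level. The movement is undisturbed, with the brass wheel at crop (407,438), which is scene pixel (321.4,219.1). I carry the cover to the pad.

Call:
move_arm([
  [[2, 9, 0], [0, 0, 0], 8],
  [[4, 17, 0], [0, 0, 0], 8],
  [[6, 25, 0], [0, 0, 0], 8],
  [[6, 27, 0], [0, 0, 0], 8],
  [[6, 27, 0], [0, 0, 0], 8],
  [[6, 27, 0], [0, 0, 0], 8],
  [[6, 27, 0], [0, 0, 0], 8],
  [[6, 27, 0], [0, 0, 0], 8],
  [[6, 27, 0], [0, 0, 0], 8],
  [[6, 27, 0], [0, 0, 0], 8],
  [[6, 27, 0], [0, 0, 0], 8],
  [[6, 25, 0], [0, 0, 0], 8],
  [[5, 18, 0], [0, 0, 0], 8],
  [[3, 10, 0], [0, 0, 0], 8],
  [[1, 6, 0], [0, 0, 0], 8],
  [[0, 0, 0], [0, 0, 0], 8],
  [[0, 0, 0], [0, 0, 0], 8],
])

```text
time: 8.15
position: [0.5497, 0.351, 0.1935]
tool_rot: [[-0.985, 0.171, 0.0], [0.171, 0.985, -0.0], [-0.0, -0.0, -1.0]]
wrist_force: [-0.6, -1.2, -2.4]
opening: 0.213
gripper_force: 44.1
```

Call:
move_arm([
  [[0, 0, 6], [0, 0, 0], 8],
  [[0, 0, 12], [0, 0, 0], 8],
  [[0, 0, 20], [0, 0, 0], 8],
  [[0, 0, 20], [0, 0, 0], 8],
  [[0, 0, 20], [0, 0, 0], 8],
  [[0, 0, 15], [0, 0, 0], 8],
  [[0, 0, 10], [0, 0, 0], 8],
  [[0, 0, 5], [0, 0, 0], 8],
  [[0, 0, 0], [0, 0, 0], 8],
  [[0, 0, 0], [0, 0, 0], 8],
  [[0, 0, 0], [0, 0, 0], 8],
])

```text
time: 9.25
position: [0.55, 0.3521, 0.0865]
tool_rot: [[-0.985, 0.17, 0.001], [0.17, 0.985, 0.001], [-0.001, 0.002, -1.0]]
wrist_force: [0.5, -0.4, -1.9]
opening: 0.215
gripper_force: 44.1
```

```bash
python3 - <<'E'
from h import *
go([.550,.352,.0668])
s=load('s2');t=load('t2')
a=ray(s,[(321.4,219.1)],.02); print('bal',a)
E
```

```text
t 9.25 p [0.55   0.3521 0.0865] yang 80.2 z [ 0.0013  0.0013 -1.    ] F [ 0.5 -0.4 -1.9] grip 44.1 open 18.3
shift [-0.  -0.1 19.7]
bal [[0.56506985 0.02664421 0.02      ]]
```

Call:
move_arm([
  [[0, 0, 3], [0, 0, 0], 8],
  [[0, 0, 4], [0, 0, 0], 8],
  [[0, 0, 4], [0, 0, 0], 8],
  [[0, 0, 3], [0, 0, 0], 8],
  [[0, 0, 1], [0, 0, 0], 8],
  [[0, 0, 1], [0, 0, 0], 8],
  [[0, 0, 0], [0, 0, 0], 8],
  [[0, 0, 0], [0, 0, 0], 8],
])

```text
time: 10.05
position: [0.5496, 0.3517, 0.0695]
tool_rot: [[-0.985, 0.17, 0.0], [0.17, 0.985, 0.0], [-0.0, 0.0, -1.0]]
wrist_force: [0.5, 0.2, -2.2]
opening: 0.21
gripper_force: 44.1
```

Call:
move_arm([
  [[0, 0, 1], [0, 0, 0], 8],
  [[0, 0, 1], [0, 0, 0], 8],
  [[0, 0, 1], [0, 0, 0], 8],
  [[0, 0, 0], [0, 0, 0], 8],
  [[0, 0, 0], [0, 0, 0], 8],
])

```text
time: 10.55
position: [0.5496, 0.3517, 0.0667]
tool_rot: [[-0.985, 0.17, 0.0], [0.17, 0.985, 0.0], [-0.0, 0.0, -1.0]]
wrist_force: [-1.2, -1.2, 0.5]
opening: 0.208
gripper_force: 44.3
```

Call:
move_arm([
  [[0, 0, 0.7], [0, 0, 0], 8],
  [[0, 0, 0], [0, 0, 0], 8],
  [[0, 0, 0], [0, 0, 0], 8],
])

```text
time: 10.85
position: [0.5498, 0.3516, 0.0666]
tool_rot: [[-0.985, 0.17, 0.001], [0.17, 0.985, 0.0], [-0.001, 0.0, -1.0]]
wrist_force: [-3.1, -2.6, 6.5]
opening: 0.213
gripper_force: 44.8
```

Contact is firm, so I release the cover slowly and rise.

Call:
move_arm([
  [[0, 0, 0], [0, 0, 0], 18],
  [[0, 0, 0], [0, 0, 0], 20],
  [[0, 0, 0], [0, 0, 0], 24],
  [[0, 0, 0], [0, 0, 0], 30],
  [[0, 0, 0], [0, 0, 0], 40],
  [[0, 0, 0], [0, 0, 0], 45],
  [[0, 0, 0], [0, 0, 0], 45],
  [[0, 0, -5], [0, 0, 0], 45],
  [[0, 0, -15], [0, 0, 0], 45],
  [[0, 0, -25], [0, 0, 0], 45],
  [[0, 0, -30], [0, 0, 0], 45],
  [[0, 0, -30], [0, 0, 0], 45],
  [[0, 0, -30], [0, 0, 0], 45],
  [[0, 0, -20], [0, 0, 0], 45],
  [[0, 0, 0], [0, 0, 0], 45],
])

```text
time: 12.35
position: [0.5508, 0.3522, 0.2268]
tool_rot: [[-0.985, 0.17, 0.007], [0.17, 0.985, 0.005], [-0.006, 0.006, -1.0]]
wrist_force: [0.3, 0.5, -0.6]
opening: 0.527
gripper_force: 0.0
```

```bash
python3 - <<'E'
from h import *
# magnifier: lens ~ (.505,-.328), yaw -9.8deg ; grip 49 mm behind lens
y=np.radians(-9.8); L=np.array([.505,-.328]); g=L-.049*np.array([np.cos(y),np.sin(y)]); print(g)
go([*g,.2],80.2)
E
```

```text
[ 0.45671501 -0.31965973]
t 12.35 p [0.5508 0.3522 0.2268] yang 80.19 z [ 0.0065  0.0051 -1.    ] F [ 0.3  0.5 -0.6] grip 0.0 open 45.0
shift [ -21.7 -678.2   22.7]
turn about z -0.00024271606146109015
```

Call:
move_arm([
  [[-1, -16, 0], [0, 0, 0], 45],
  [[-1, -30, 0], [0, 0, 0], 45],
  [[-1, -39, 0], [0, 0, 0], 45],
  [[-1, -39, 0], [0, 0, 0], 45],
  [[-1, -39, 0], [0, 0, 0], 45],
  [[-1, -39, 0], [0, 0, 0], 45],
  [[-1, -39, 0], [0, 0, 0], 45],
  [[-1, -39, 0], [0, 0, 0], 45],
  [[-1, -39, 0], [0, 0, 0], 45],
  [[-1, -39, 0], [0, 0, 0], 45],
  [[-1, -39, 0], [0, 0, 0], 45],
  [[-1, -39, 0], [0, 0, 0], 45],
  [[-1, -39, 0], [0, 0, 0], 45],
  [[-1, -39, 0], [0, 0, 0], 45],
  [[-1, -39, 0], [0, 0, 0], 45],
  [[-1, -39, 0], [0, 0, 0], 45],
  [[-1, -39, 0], [0, 0, 0], 45],
  [[-1, -35, 0], [0, 0, 0], 45],
  [[-1, -12, 0], [0, 0, 0], 45],
])

```text
time: 14.25
position: [0.4508, -0.3223, 0.2198]
tool_rot: [[-0.985, 0.173, -0.002], [0.173, 0.985, 0.0], [0.002, -0.0, -1.0]]
wrist_force: [-0.2, 0.4, -0.2]
opening: 0.527
gripper_force: 0.0
```

Call:
move_arm([
  [[0, 0, 0], [0, 0, 0], 45],
  [[0, 0, 0], [0, 0, 0], 45],
])

```text
time: 14.45
position: [0.4523, -0.3193, 0.2203]
tool_rot: [[-0.985, 0.171, -0.001], [0.171, 0.985, 0.001], [0.001, 0.0, -1.0]]
wrist_force: [-0.3, 0.5, -0.6]
opening: 0.529
gripper_force: 0.0
```

```bash
python3 - <<'E'
from h import *
go([.4567,-.3197,.09],80.2)
c=snap('wrist','w3'); t=snap('top','t3'); s=snap('scene','s3')
y=np.radians(-9.8); L=np.array([.505,-.328]); u=np.array([np.cos(y),np.sin(y)])
print(proj(c,[[*(L-d*u),.018] for d in (0,36,49,128)]))
E
```

```text
t 14.45 p [ 0.4523 -0.3193  0.2203] yang 80.17 z [-6.e-04  5.e-04 -1.e+00] F [-0.3  0.5 -0.6] grip 0.0 open 45.1
shift [ -4.4   0.3 130.3]
turn about z -0.0005680829464631554
[[ 321.8505188   216.40092311]
 [ 322.72542147 1148.68875672]
 [ 322.71916068 1142.69421679]
 [ 322.70857292 1132.50417025]]
```

View pics/w3.png

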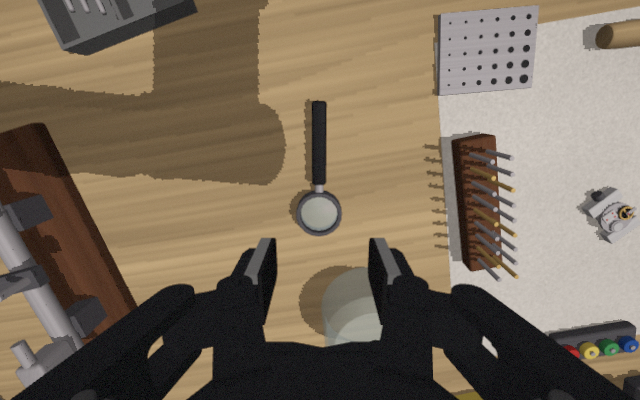

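View pics/s3.png

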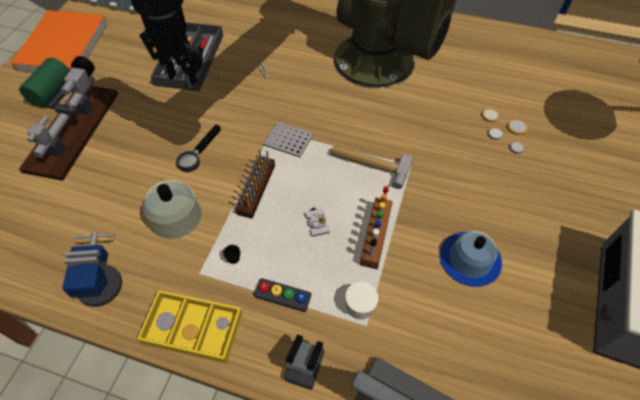

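The scene view shows the cover standing upright on the blue pad at (472,255). In the wrist view the magnifier's rim is at (319,213), the handle begins at (319,184) and its far end is at (318.5,101). The brass wheel is at (624,213).

```bash
python3 - <<'E'
from h import *
c=load('w3')
P=ray(c,[(319.3,212.8),(319.3,184),(318.7,101.5)],.018); print(P)
d=P[0]-P[2]; print(np.linalg.norm(d),np.degrees(np.arctan2(d[1],d[0])))
print('bal',ray(c,[(624.5,213.5)],.02), 'bal from w1', ray(load('w1'),[(327,162)],.02))
u=d/np.linalg.norm(d); g=P[0]-.049*u; print(g)
go([g[0],g[1],.05])
E
```

```text
[[ 0.50012623 -0.33015817  0.018     ]
 [ 0.46623148 -0.32419542  0.018     ]
 [ 0.3780948  -0.30933473  0.018     ]]
0.12379533377441301 -9.683680386430117
bal [[0.56125639 0.02073865 0.02      ]] bal from w1 [[0.56050707 0.02599327 0.02      ]]
[ 0.45182441 -0.32191595  0.018     ]
t 14.6 p [ 0.4529 -0.3187  0.2207] yang 80.27 z [ 3.e-04  1.e-04 -1.e+00] F [ 0.5 -0.1  0.1] grip 0.0 open 45.0
shift [  0.6  -3.4 170.7]
```

Call:
move_arm([
  [[-1.2, -1.6, 10], [0, 0, 0], 45],
  [[0, 0, 25], [0, 0, 0], 45],
  [[0, 0, 30], [0, 0, 0], 45],
  [[0, 0, 30], [0, 0, 0], 45],
  [[0, 0, 25], [0, 0, 0], 45],
  [[0, 0, 20], [0, 0, 0], 45],
  [[0, 0, 10], [0, 0, 0], 45],
  [[0, 0, 6], [0, 0, 0], 45],
  [[0, 0, 4], [0, 0, 0], 45],
  [[0, 0, 0], [0, 0, 0], 45],
  [[0, 0, 0], [0, 0, 0], 45],
  [[0, 0, 0], [0, 0, 0], 45],
])

```text
time: 15.8
position: [0.4541, -0.3216, 0.0614]
tool_rot: [[-0.985, 0.17, 0.001], [0.17, 0.985, -0.0], [-0.001, -0.0, -1.0]]
wrist_force: [-0.5, -0.4, 0.2]
opening: 0.528
gripper_force: 0.0
```

```bash
python3 - <<'E'
from h import *
go([.4538,-.3205,.0028])
E
```

```text
t 15.8 p [ 0.4541 -0.3216  0.0614] yang 80.19 z [ 1.2e-03 -4.0e-04 -1.0e+00] F [-0.5 -0.4  0.2] grip 0.0 open 45.1
shift [ 0.5  1.  58.6]
```

Call:
move_arm([
  [[0, 1, 8], [0, 0, 0], 45],
  [[0, 0, 15], [0, 0, 0], 45],
  [[0, 0, 15], [0, 0, 0], 45],
  [[0, 0, 8], [0, 0, 0], 45],
  [[0, 0, 5], [0, 0, 0], 45],
  [[0, 0, 4], [0, 0, 0], 45],
  [[0, 0, 2], [0, 0, 0], 45],
  [[0, 0, 0], [0, 0, 0], 45],
  [[0, 0, 0], [0, 0, 0], 45],
])

```text
time: 16.7
position: [0.4541, -0.3205, 0.004]
tool_rot: [[-0.985, 0.17, 0.001], [0.17, 0.985, -0.0], [-0.001, -0.0, -1.0]]
wrist_force: [-0.3, 0.2, 0.2]
opening: 0.528
gripper_force: 0.0
```

Call:
move_arm([
  [[0, 0, 0], [0, 0, 0], 30],
  [[0, 0, 0], [0, 0, 0], 24],
  [[0, 0, 0], [0, 0, 0], 20],
  [[0, 0, 0], [0, 0, 0], 16],
  [[0, 0, 0], [0, 0, 0], 12],
  [[0, 0, 0], [0, 0, 0], 6],
  [[0, 0, 0], [0, 0, 0], 4],
  [[0, 0, 0], [0, 0, 0], 4],
  [[0, 0, 0], [0, 0, 0], 4],
  [[0, 0, 0], [0, 0, 0], 4],
  [[0, 0, 0], [0, 0, 0], 4],
], squeeze=90)

```text
time: 17.8
position: [0.454, -0.3207, 0.0042]
tool_rot: [[-0.985, 0.17, 0.0], [0.17, 0.985, -0.001], [-0.001, -0.001, -1.0]]
wrist_force: [-2.0, -1.4, 5.8]
opening: 0.16
gripper_force: 88.5
```

Call:
move_arm([
  [[0, 0, -2], [0, 0, 0], 4],
  [[0, 0, -5], [0, 0, 0], 4],
  [[0, 0, -10], [0, 0, 0], 4],
  [[0, 0, -16], [0, 0, 0], 4],
  [[0, 0, -20], [0, 0, 0], 4],
  [[0, 0, -20], [0, 0, 0], 4],
  [[0, 0, -20], [0, 0, 0], 4],
  [[0, 0, -20], [0, 0, 0], 4],
  [[0, 0, -12], [0, 0, 0], 4],
  [[0, 0, -8], [0, 0, 0], 4],
  [[0, 0, -4], [0, 0, 0], 4],
  [[0, 0, 0], [0, 0, 0], 4],
  [[0, 0, 0], [0, 0, 0], 4],
])

```text
time: 19.1
position: [0.4535, -0.3202, 0.1396]
tool_rot: [[-0.985, 0.17, -0.001], [0.17, 0.985, 0.001], [0.002, 0.001, -1.0]]
wrist_force: [0.0, -0.2, -1.9]
opening: 0.158
gripper_force: 88.0
```

```bash
python3 - <<'E'
from h import *
y=np.radians(-9.8); u=np.array([np.cos(y),np.sin(y)])
B=np.array([.5645,.027]); go([*(B-.050*u),.145])
w=snap('wrist','w4'); s=snap('scene','s4'); t=snap('top','t4')
p=arm.get_state()['position']; L=p[:2]+.05*u; zu=p[2]-.0042
for c,n in((w,'w'),(s,'s'),(t,'t')): print(n,proj(c,[[*L,zu+.018],[*(p[:2]-.078*u),zu+.018]]))
def crop(c,x,y,w,h,k): return cv2.resize(c['frame'][y:y+h,x:x+w,::-1],(w*k,h*k),interpolation=cv2.INTER_CUBIC)
a=crop(w,240,140,160,110,5); b=crop(s,130,80,100,75,4); d=crop(t,400,190,100,75,4)
cv2.imwrite('pics/v4.png',np.vstack([a[:,:800][:300*1+0] if 0 else cv2.resize(a,(436,300)).__class__(0) if 0 else np.hstack([cv2.resize(a,(436,300)),np.zeros((300,364,3),np.uint8)]),np.hstack([b,d])]))
E
```

```text
t 19.1 p [ 0.4535 -0.3202  0.1396] yang 80.19 z [-1.4e-03  8.0e-04 -1.0e+00] F [ 0.  -0.2 -1.9] grip 88.0 open 13.5
shift [-2.00e-01  3.61e+02 -5.20e+00]
w [[320.12013001 356.67508894]
 [319.45696773  86.94962664]]
s [[174.06009211 119.81148434]
 [208.2695418   83.42655822]]
t [[463.91961017 216.95757619]
 [455.12512245 270.06742525]]
```

View pics/v4.png

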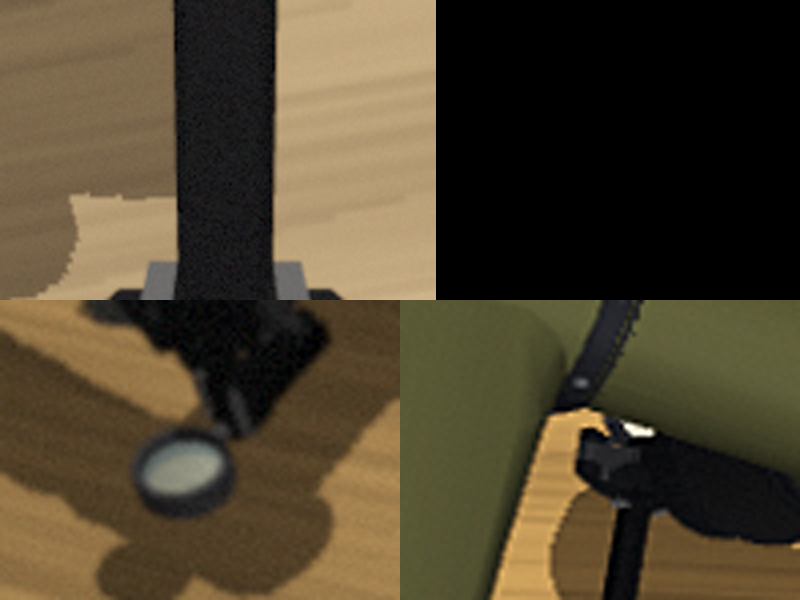

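The wrist crop shows the handle straight and centred between the pads. The scene crop shows the rim at (175,122) with edges at 163.2/189.0 across and 112.5/134.2 down. I'll fit a cylinder model of the rim to those bounds.

```bash
python3 - <<'E'
from h import *
from scipy.optimize import least_squares
th=np.linspace(0,2*np.pi,200)
def bb(c,x,y,z):
    P=np.vstack([np.c_[x+.027*np.cos(th),y+.027*np.sin(th),np.full(200,z+h)] for h in(0,.018)])
    q=proj(c,P); return np.array([q[:,0].min(),q[:,0].max(),q[:,1].min(),q[:,1].max()])
for n,b,z in(('top0',(436.6,457.5,215,235.4),0),('w3',(296.5,342.5,190.5,236),0),('s4',(163.2,189,112.5,134.2),.1354)):
    c=load(n); b=np.array(b)-(.4 if n!='w3' else 0)
    r=least_squares(lambda v:bb(c,v[0],v[1],z)-b,[.5,-.33]); print(n,r.x,r.fun.round(1))
w=load('w4')['frame'].astype(int)
col=w[60:140,319].max(1); print('handle end row',60+np.argmax(col<60))
for r in(100,150,200,230): 
    m=np.nonzero(w[r,270:370].max(1)<60)[0]; print(r,m.min()+270,m.max()+270)
# balance refinement: brass mask in uncovered views
for n in('s3','w3'):
    c=load(n); f=c['frame'].astype(int); x,y=proj(c,[[.564,.027,.02]])[0].round().astype(int)
    x0=x-14;y0=y-14; g=f[y0:y0+28,x0:x0+28]; m=(g[...,0]-g[...,2]>50)
    ys,xs=np.nonzero(m); print(n,x,y,len(xs),xs.mean()+x0 if len(xs) else 0,ys.mean()+y0 if len(xs) else 0, ray(c,[(xs.mean()+x0,ys.mean()+y0)],.02) if len(xs) else '')
E
```

```text
top0 [ 0.50370497 -0.33220178] [-0.3  0.3 -0.   0. ]
w3 [ 0.50376255 -0.33056239] [-0.2  0.2 -1.1  1.2]
s4 [ 0.5024982  -0.32710152] [-0.6  0.7 -1.2  1.1]
handle end row 89
100 303 341
150 304 340
200 305 339
230 305 339
s3 322 219 20 321.45 218.7 [[0.56405504 0.02643406 0.02      ]]
w3 630 215 88 625.2954545454545 212.875 [[0.56062348 0.02159886 0.02      ]]
```

Call:
move_arm([
  [[0, 8, 0], [0, 0, 0], 4],
  [[0, 16, 0], [0, 0, 0], 4],
  [[0, 24, 0], [0, 0, 0], 4],
  [[0, 28, 0], [0, 0, 0], 4],
  [[0, 28, 0], [0, 0, 0], 4],
  [[0, 28, 0], [0, 0, 0], 4],
  [[0, 28, 0], [0, 0, 0], 4],
  [[0, 28, 0], [0, 0, 0], 4],
  [[0, 28, 0], [0, 0, 0], 4],
  [[0, 28, 0], [0, 0, 0], 4],
  [[0, 28, 0], [0, 0, 0], 4],
  [[0, 28, 0], [0, 0, 0], 4],
  [[0, 26, 0], [0, 0, 0], 4],
  [[0, 20, 0], [0, 0, 0], 4],
  [[0, 10, 0], [0, 0, 0], 4],
  [[0, 5, 0], [0, 0, 0], 4],
  [[0, 0, 0], [0, 0, 0], 4],
  [[0, 0, 0], [0, 0, 0], 4],
  [[0, 0, 0], [0, 0, 0], 4],
])

```text
time: 21.15
position: [0.5152, 0.0346, 0.1406]
tool_rot: [[-0.985, 0.171, -0.0], [0.171, 0.985, 0.0], [0.0, 0.0, -1.0]]
wrist_force: [-0.4, 0.7, -2.0]
opening: 0.161
gripper_force: 88.1
```

```bash
python3 - <<'E'
from h import *
go([.5148,.0353,.075])
E
```

```text
t 21.15 p [0.5152 0.0346 0.1406] yang 80.14 z [-1.e-04  0.e+00 -1.e+00] F [-0.4  0.7 -2. ] grip 88.1 open 13.7
shift [ 0.6  0.6 65.6]
```

Call:
move_arm([
  [[0.6, 0.6, 5], [0, 0, 0], 4],
  [[0, 0, 10], [0, 0, 0], 4],
  [[0, 0, 15], [0, 0, 0], 4],
  [[0, 0, 15], [0, 0, 0], 4],
  [[0, 0, 15], [0, 0, 0], 4],
  [[0, 0, 10], [0, 0, 0], 4],
  [[0, 0, 7], [0, 0, 0], 4],
  [[0, 0, 4], [0, 0, 0], 4],
  [[0, 0, 0], [0, 0, 0], 4],
  [[0, 0, 0], [0, 0, 0], 4],
  [[0, 0, 0], [0, 0, 0], 4],
])

```text
time: 22.25
position: [0.5152, 0.0361, 0.0603]
tool_rot: [[-0.985, 0.17, 0.001], [0.17, 0.985, 0.0], [-0.001, 0.001, -1.0]]
wrist_force: [-0.1, 0.8, -0.3]
opening: 0.157
gripper_force: 88.1
```

```bash
python3 - <<'E'
from h import *
go([.5148,.0353,.0492])
s=snap('scene','s5'); t=snap('top','t5')
p=arm.get_state()['position']; R=arm.get_state()['tool_rot']; L=p-R[:,0]*.05; z=p[2]-.0042
print('L',L[:2],z)
th=np.linspace(0,2*np.pi,200)
def crop(c,x,y,w,h,k): return cv2.resize(c['frame'][y:y+h,x:x+w,::-1],(w*k,h*k),interpolation=cv2.INTER_CUBIC)
ims=[]
for c,x0,y0 in((s,285,180),(t,290,160)):
    im=crop(c,x0,y0,66,66,6); im2=im.copy()
    for h in(0,.018):
        q=proj(c,np.c_[L[0]+.027*np.cos(th),L[1]+.027*np.sin(th),np.full(200,z+h)])
        for a in ((q+.5-[x0,y0])*6).round().astype(int)[::2]: cv2.circle(im2,tuple(int(v) for v in a),1,(0,0,255) if h else (0,255,0),-1)
    ims.append(np.vstack([im[:300],im2[:300]]))
cv2.imwrite('pics/v5.png',np.hstack(ims))
E
```

```text
t 22.25 p [0.5152 0.0361 0.0603] yang 80.2 z [ 1.1e-03  4.0e-04 -1.0e+00] F [-0.1  0.8 -0.3] grip 88.1 open 13.4
shift [ 0.3 -0.9 11.1]
L [0.56438509 0.02757108] 0.055924976441121814
```

View pics/v5.png

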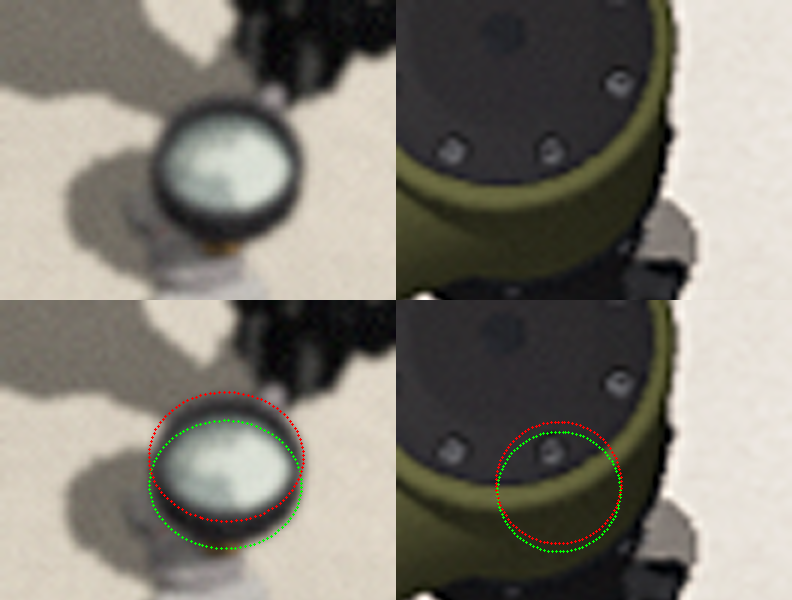

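The scene view shows the rim outline at crop (152–302, 97–242), centred on the projected model, so the lens is where it was computed and level. I make the last 11 mm of descent.

Call:
move_arm([
  [[0, -0.8, 3], [0, 0, 0], 4],
  [[0, 0, 3], [0, 0, 0], 4],
  [[0, 0, 3], [0, 0, 0], 4],
  [[0, 0, 2], [0, 0, 0], 4],
  [[0, 0, 0], [0, 0, 0], 4],
  [[0, 0, 0], [0, 0, 0], 4],
  [[0, 0, 0], [0, 0, 0], 4],
  [[0, 0, 0], [0, 0, 0], 4],
  [[0, 0, 0], [0, 0, 0], 4],
])

```text
time: 23.25
position: [0.5148, 0.0352, 0.0487]
tool_rot: [[-0.985, 0.17, 0.0], [0.17, 0.985, 0.0], [-0.0, 0.0, -1.0]]
wrist_force: [-0.1, 1.0, -0.9]
opening: 0.153
gripper_force: 88.1
```

```bash
python3 - <<'E'
from h import *
go([.5150,.0352,.0492])
s=snap('scene','s6')
st=arm.get_state(); p=st['position']; L=p-st['tool_rot'][:,0]*.05; print('lens',L[:2],p[2]-.0042)
def crop(c,x,y,w,h,k): return cv2.resize(c['frame'][y:y+h,x:x+w,::-1],(w*k,h*k),interpolation=cv2.INTER_CUBIC)
cv2.imwrite('pics/v6.png',crop(s,220,120,300,180,2))
E
```

```text
t 23.25 p [0.5148 0.0352 0.0487] yang 80.19 z [ 1.e-04  1.e-04 -1.e+00] F [-0.1  1.  -0.9] grip 88.1 open 13.1
shift [-0.2  0.  -0.5]
lens [0.56402893 0.026723  ] 0.04450762123761864
```

View pics/v6.png

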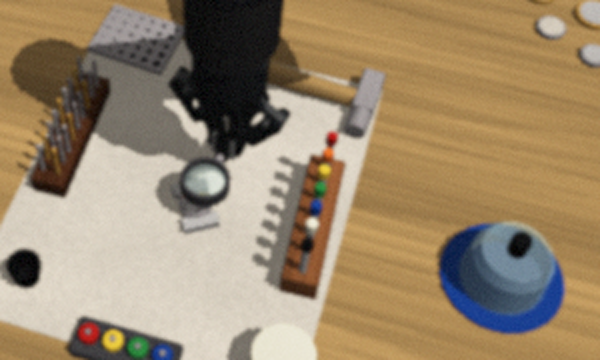

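The view shows the lens level over the movement at crop (204,182), the cover upright on the pad at (512,268), and the other things unmoved. I let it settle for a moment and hand in.

Call:
move_arm([
  [[0, 0, -0.3], [0, 0, 0], 4],
  [[0, 0, 0], [0, 0, 0], 4],
  [[0, 0, 0], [0, 0, 0], 4],
  [[0, 0, 0], [0, 0, 0], 4],
  [[0, 0, 0], [0, 0, 0], 4],
])

```text
time: 23.8
position: [0.5147, 0.0352, 0.0489]
tool_rot: [[-0.985, 0.17, -0.0], [0.17, 0.985, 0.0], [0.0, 0.0, -1.0]]
wrist_force: [0.6, -0.1, -0.9]
opening: 0.162
gripper_force: 88.1
```

```bash
python3 -c "
from h import *
go(None); print(arm.hand_in())"
```

```text
t 23.8 p [0.5147 0.0352 0.0489] yang 80.19 z [-1.e-04  1.e-04 -1.e+00] F [ 0.6 -0.1 -0.9] grip 88.1 open 13.8
the job is handed in; nothing more can be done
None
```

I handed the job in at 23.8 s (no verdict came back): the cover stands upright on the blue pad, and the magnifier is held level and steady over the balance wheel, its rim about 25 mm above it by my measurements.

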